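# Sweep the loose nuts into the parts tray

## Task

With the fingertips, sweep the three loose steel nuts across the bench top and in through the open front of the parts tray, until each nut lies wholly inside the tray. Only push them along: do not lift or carry any nut, and leave the jar, the spool and the can standing where they are.

Things in the scene. Friction and masses are not known exactly. Their poses are not given: they have to be found in the camera images.
- tray: dark steel tray fixed to the bench, 240 wide (y), 120 deep (x), front (-x, facing the robot) open. Side and back walls 4 thick, 26 high; sides run x -60 to 60, inner faces y = -116, 116; back's inner face x = 56. Floor 2 thick, x -60 to 60; a full-width lip slopes up to it from the bench, x -80 to -60, so parts slide in. All mm. Origin: centre of underside, on the bench; z up.
- nut1: plain steel M20 hexagon nut lying flat, 30 mm across flats, 34.6 mm across corners, 16 mm high, about 60 g, loose on the bench in front of the tray's open side. Origin: centre of its underside; z up; x points through the middle of one flat.
- nut2: plain steel M20 hexagon nut lying flat, 30 mm across flats, 34.6 mm across corners, 16 mm high, about 60 g, loose on the bench in front of the tray's open side. Origin: centre of its underside; z up; x points through the middle of one flat.
- nut3: plain steel M20 hexagon nut lying flat, 30 mm across flats, 34.6 mm across corners, 16 mm high, about 60 g, loose on the bench in front of the tray's open side. Origin: centre of its underside; z up; x points through the middle of one flat.
- jar: small amber glass jar with a black cap, 36 mm diameter, 50 mm high, about 90 g, standing loose in the row with the nuts, anywhere in that row; it must stay put. Origin: centre of its underside, z up.
- spool: grey spool standing on end, loose, flanges 52 mm diameter, 44 mm high, beside the tray; it must stay put. Origin: centre of its underside, z up.
- can: plain aluminium can, loose, 48 mm diameter, 60 mm high, standing beside the tray; it must stay put. Origin: centre of its underside, z up.
Mind the look-alikes: they are no part of the job. What is shaped like the nut2 but brown is not meant.

How it is judged:
At the end, for the whole second after the job is handed in: The centre of each nut lies in the tray, at least 15 mm behind the front ends of the side walls and between the walls, on the tray floor (underside below 22 mm), at rest; jar, spool and can are within 20 mm of where they started (x of nut1 in the frame of tray between -0.045 and 0.056 m and y of nut1 in the frame of tray between -0.116 and 0.116 m and height (world z) of each of nut1, nut2, nut3 below 0.022 m and linear speed of each of nut1, nut2, nut3 below 0.01 m/s and x of nut2 in the frame of tray between -0.045 and 0.056 m and y of nut2 in the frame of tray between -0.116 and 0.116 m and x of nut3 in the frame of tray between -0.045 and 0.056 m and y of nut3 in the frame of tray between -0.116 and 0.116 m and distance of each of jar, spool, can from where it was at the start of the episode below 0.02 m); the robot touches nothing.
It fails at once if a nut is lifted or carried (its underside more than 22 mm above the bench) (height (world z) of any of nut1, nut2, nut3 above 0.022 m).
It fails at once if the jar, spool or can is moved more than 20 mm (distance of any of jar, spool, can from where it was at the start of the episode above 0.02 m).
It fails at once if the jar, spool or can is tipped over (angle between any of jar, spool, can's own z axis and vertical above 0.4 rad).
It also fails if it takes over 51 s, if anything falls off the work surface, if the arm or the gripper's body presses on something with over 40 N, if the wrist force passes 120 N, or if a joint passes its speed limit or range.

## Robot

A 6-joint arm with a two-finger parallel gripper is mounted at the origin on the work surface. World frame = base frame: x ahead of the robot, y to its left, z up, the work surface at z = 0. Lengths are in m, angles in rad, forces in N, time in s.
With the tool pointing down it reaches from about 0.3 to 0.775 m from the base axis. Payload 14.6 kg.
Tool frame: the origin (TCP) lies midway between the tips of the shut fingers; the grasp point (between the pads) lies 19 mm behind it (ctrl.pinch_z is the z of the grasp point in the tool frame, in m); z points along the fingers, y is the line along which they close (so a half turn about z gives the same grasp; the last joint's range is limited). The gripper opens to 94 mm and grips with 3 to 60 N. Pads are 16 mm wide; open, the fingers measure 119 mm over their backs; the gripper's body (75 mm by 177 mm) begins 78 mm behind the grasp point.
Start: joints at [1.224, 0.3, 1.521, -0, 1.321, -0.067], TCP at [0.152, 0.529, 0.205] pointing down, gripper open.
Joint ranges: [-3.03, 3.03], [-0.79, 2.21], [0.23, 2.52], [-1.04, 4.18], [0, 3.07], [-2.55, 2.55]. Speed limits (rad/s): [2.22, 2.22, 2.57, 3.14, 3.14, 3.14].

## Interface

Orientations are given as [roll, pitch, yaw] about the fixed x, y, z axes, in that order (R = Rz(yaw) Ry(pitch) Rx(roll)).
In Python, from station import ctrl, camera, ticket gives the robot as it stands. The module is installed in compiled form; this text tells all that it offers.
- The arm moves only by the shell command python3 -m inch 'ROWS' [FORCE]. ROWS is text: rows parted by semicolons, each of 7 numbers parted by spaces: the opening, from -1 (shut) to 1 (fully open), then the shift along the tool's x, y, z in units of 0.03 m (1.0 is 0.03 m), then the turn, a rotation vector about the tool's x, y, z in units of 10 degrees (1.0 is 10 degrees). In form: grip dx dy dz rx ry rz; .... A call has 1 to 10 rows; each row shifts and turns the commanded pose from where the row before left it, along the tool's axes as they then stand; what a row does not reach is not made up. A row lasts 1/8 s, in which the tool goes at most 62.5 mm and 10.7 degrees, less where a joint would pass 70% of its speed; a pose out of reach is approached as far as the arm can. A call with a number of a shift or a turn outside -1 to 1 is refused whole. A call with a gripper value outside its range is refused whole. The fingers move at their own pace and stop on an object; FORCE is the grip in N (left out, the last holds). Time passes only in rows, so rows that do not move let the fingers close. It gives the time, the measured TCP pose, the force, the opening and the grip force at its end, in the units of the state.
- ctrl.get_obs(): the state, without advancing time (a new reading comes with each control period).
- camera(name): name is "scene" or "top" or "wrist"; returns a dict with "img" (420x560x3 uint8, blue, green, red), "range_z" (420x560 float32, m along the optical axis (not along the pixel's ray), 0 where there is no reading), "intrinsics" (3x3 intrinsics, pixels), "view" (4x4, takes a point from world to camera coordinates). Camera axes: x right, y down, z forward; pixel columns grow to the right and rows downward; lengths in m; the calibration is good to about 2 mm. The wrist camera is an equidistant fisheye: a pixel r from the principal point sees the ray r / f radians off the axis. A picture is of the moment at which its call begins.
- ticket.hand_in(): hands the job in; it is judged then, once.
The state is a dict: "time_s": time; "qpos": joint angles; "joint_vel": joint speeds; "tau": joint torques, N m; "ee_pos": TCP position; "eef_rot": TCP orientation; "force": force on the tool from outside, world axes, zero at the start; "moment": the same for the moment, N m; "grip_width": finger opening in m; "grip_force": force on a finger pad.
Only numpy, scipy, OpenCV 4.12 (cv2) and the standard library are available. Lean on these libraries where they do the work, as an engineer would, in place of code of your own. Each camera call takes 0.05 s, during which the arm holds its last target. There are 200 camera calls.

## Working session

There is one attempt and no reset: what is moved stays moved. The work goes in short steps, Python scripts to look and compute and a shell command to move; the robot and the scene stay as the last step left them, time stands still between calls to the robot, and variables do not carry over. Pictures are saved under pics/ and viewed, at most 10 in all, crops included, and the job is handed in when it is done.

```bash
mkdir -p pics
python3 - <<'E'
from station import ctrl,camera
import cv2,numpy as np
o=ctrl.get_obs();print(o)
for n in("scene","top"):
    c=camera(n);cv2.imwrite(f"pics/{n}0.png",c["img"]);np.savez(f"{n}0.npz",**c);print(n,c["intrinsics"].tolist(),c["view"].round(4).tolist())
E
```

```text
{'time_s': 0.0, 'qpos': array([ 1.22442480e+00,  3.00468471e-01,  1.52156310e+00, -4.77080340e-06,
        1.32072060e+00, -6.65608549e-02]), 'joint_vel': array([ 0.00120818,  0.00029098, -0.00055674,  0.00227869, -0.00105035,
       -0.00051595]), 'tau': array([ 1.04233102e-03, -5.31808162e+01, -3.52736378e+01,  7.08569144e-02,
        2.43532076e-02, -1.02322247e-04]), 'ee_pos': array([0.15178999, 0.5283678 , 0.20489539]), 'eef_rot': array([-3.14043540e+00, -7.25101694e-05,  2.86178312e+00]), 'force': array([ 0.36926583, -0.5609279 , -0.08816679]), 'moment': array([-0.007901  ,  0.0026634 ,  0.02341389]), 'grip_force': 0.0, 'grip_width': 0.09378433355304835}
scene [[506.84195702742693, 0.0, 278.0147517493081], [0.0, 506.84195702742693, 215.27411134323867], [0.0, 0.0, 1.0]] [[-0.4508, 0.8926, -0.0083, 0.2431], [0.5523, 0.2716, -0.7882, -0.2961], [-0.7013, -0.3599, -0.6154, 1.5369], [0.0, 0.0, 0.0, 1.0]]
top [[500.0424007043428, 0.0, 286.7723234273435], [0.0, 500.0424007043428, 199.12250678943178], [0.0, 0.0, 1.0]] [[-0.0982, -0.9952, 0.0037, 0.0692], [-0.9737, 0.0954, -0.2068, 0.5666], [0.2055, -0.0239, -0.9784, 0.7359], [0.0, 0.0, 0.0, 1.0]]
```

View pics/top0.png

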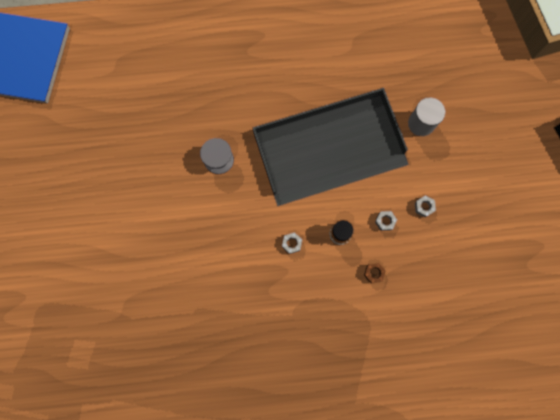

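View pics/scene0.png

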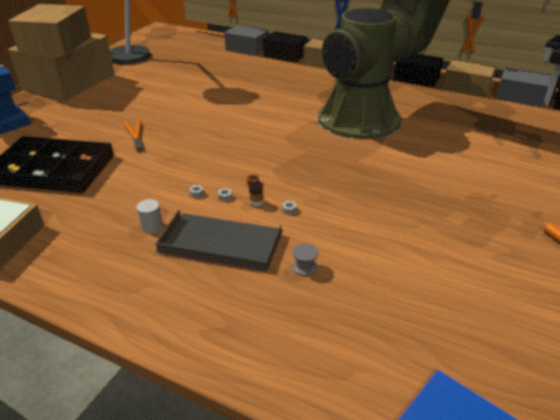

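The top view shows three steel nuts at about (292,243), (387,221) and (426,206), with the jar at (343,231). The spool is at (217,156), the can at (428,117), and the tray spans (253,130)–(407,160). The possible look-alike is the brown nut at (375,273), which I'm rejecting because the wanted nuts are steel. The scene view agrees: nuts at (196,190), (225,194) and (289,208).

```bash
cat > h.py <<'E'
import numpy as np,cv2
def ray(c,u,v):
    K=c["intrinsics"];V=c["view"];R=V[:3,:3];o=-R.T@V[:3,3]
    return o,R.T@np.array([(u-K[0,2])/K[0,0],(v-K[1,2])/K[1,1],1.])
def onz(c,u,v,z):
    o,d=ray(c,u,v);return o+d*(z-o[2])/d[2]
def tri(c1,p1,c2,p2):
    o1,d1=ray(c1,*p1);o2,d2=ray(c2,*p2)
    s=np.linalg.lstsq(np.c_[d1,-d2],o2-o1,rcond=None)[0]
    a=o1+d1*s[0];b=o2+d2*s[1];return (a+b)/2,np.linalg.norm(a-b)
def blob(c,p,r=14,kind="steel"):
    """centre of the nut's filled outline near pixel p"""
    h=cv2.cvtColor(c["img"],cv2.COLOR_BGR2HSV);m=((h[...,1]<70)&(h[...,2]>75)).astype(np.uint8)
    w=np.zeros_like(m);cv2.circle(w,p,r,1,-1);m=m*w
    k=cv2.findNonZero(m);hull=cv2.convexHull(k);M=cv2.moments(hull)
    return (M["m10"]/M["m00"],M["m01"]/M["m00"]),M["m00"]
E
python3 - <<'E'
from h import *
T=dict(np.load("top0.npz"));S=dict(np.load("scene0.npz"))
for n,p,q in (("A",(292,243),(289,208)),("B",(387,221),(225,194)),("C",(426,206),(196,190))):
    a,aa=blob(T,p);b,bb=blob(S,q,10)
    x,e=tri(T,a,S,b);print(n,np.round(a,1),aa,np.round(b,1),bb,"tri",x.round(4),"gap",e.round(4),"z.016",onz(T,*a,.016).round(4),onz(S,*b,.012).round(4))
for n,p,z in (("jar",(343,230),.05),("can",(430,110),.06),("spool",(216,149),.044),("brown",(375,272),.016)):
    o,d=ray(T,*p);print(n,"range pt",(o+d*T["range_z"][p[1],p[0]]).round(3),onz(T,*p,z).round(3))
# tray: dark mask in top
h=cv2.cvtColor(T["img"],cv2.COLOR_BGR2HSV);m=((h[...,2]<70)&(h[...,1]<110)).astype(np.uint8)
m[:, :245]=0;m[:,412:]=0;m[:85]=0;m[206:]=0
cs=max(cv2.findContours(m,0,2)[0],key=cv2.contourArea);ap=cv2.approxPolyDP(cs,4,True)[:,0];print("tray",ap.tolist())
for p in ap:print(p,[onz(T,*p,z).round(3)[:2].tolist() for z in(0,.026)])
pic=np.hstack([cv2.resize(T["img"][80:290,200:455],None,fx=2.6,fy=2.6,interpolation=2)]);cv2.imwrite("pics/crop.png",pic)
E
```

```text
A [291.5 242.6] 284.5 [288.8 206.8] 128.5 tri [0.507  0.0117 0.0084] gap 0.0003 z.016 [0.5061 0.0118 0.016 ] [0.5112 0.0139 0.012 ]
B [385.9 220.1] 282.5 [224.5 193.9] 102.0 tri [ 0.5289 -0.1493  0.0087] gap 0.0012 z.016 [ 0.5281 -0.1483  0.016 ] [ 0.5327 -0.146   0.012 ]
C [425.3 205.5] 277.0 [196.  190.5] 112.0 tri [ 0.5471 -0.2191  0.0086] gap 0.0016 z.016 [ 0.5462 -0.2176  0.016 ] [ 0.5509 -0.2151  0.012 ]
jar range pt [ 0.514 -0.071  0.05 ] [ 0.514 -0.071  0.05 ]
can range pt [ 0.698 -0.238  0.057] [ 0.697 -0.237  0.06 ]
spool range pt [0.67  0.121 0.043] [0.67  0.121 0.044]
brown range pt [ 0.446 -0.121  0.002] [ 0.445 -0.119  0.016]
tray [[382, 89], [253, 130], [279, 203], [288, 194], [282, 193], [285, 189], [307, 188], [299, 187], [317, 186], [318, 180], [333, 175], [323, 184], [405, 161], [406, 149]]
[382  89] [[0.768, -0.178], [0.756, -0.171]]
[253 130] [[0.713, 0.059], [0.703, 0.058]]
[279 203] [[0.578, 0.026], [0.572, 0.026]]
[288 194] [[0.592, 0.009], [0.586, 0.01]]
[282 193] [[0.595, 0.019], [0.589, 0.019]]
[285 189] [[0.601, 0.013], [0.595, 0.014]]
[307 188] [[0.599, -0.025], [0.593, -0.023]]
[299 187] [[0.602, -0.011], [0.596, -0.01]]
[317 186] [[0.601, -0.042], [0.595, -0.04]]
[318 180] [[0.611, -0.045], [0.605, -0.043]]
[333 175] [[0.618, -0.072], [0.611, -0.069]]
[323 184] [[0.604, -0.053], [0.597, -0.05]]
[405 161] [[0.631, -0.199], [0.624, -0.192]]
[406 149] [[0.652, -0.204], [0.644, -0.197]]
```

View pics/crop.png

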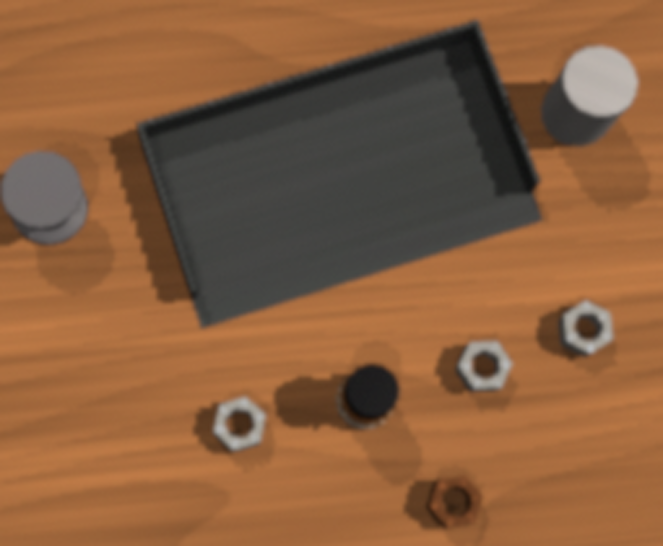

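The crop confirms three steel hex nuts and leaves the brown one out. Triangulated nut mid-heights are about 8.5 mm, which fits a 16 mm nut. The tray centre is at about (0.677, -0.069) with yaw of about 13°. Nut A sits at the tray's left wall line and nut C at its right, so both need a slightly inward diagonal push. I'll start with A, pushing along world yaw -7°.

```bash
python3 -m inch '-0.74 0 0 0 0 0 -0.9; -0.74 -0.77 -0.98 0 0 0 0; -0.74 -0.77 -0.98 0 0 0 0; -0.74 -0.77 -0.98 0 0 0 0; -0.74 -0.77 -0.98 0 0 0 0; -0.74 -0.77 -0.98 0 0 0 0; -0.74 -0.77 -0.98 0 0 0 0; -0.74 -0.77 -0.98 0 0 0 0; -0.74 -0.77 -0.98 0 0 0 0; -0.74 -0.77 -0.98 0 0 0 0'
python3 -m inch '-0.74 -0.77 -0.98 0 0 0 0; -0.74 -0.77 -0.98 0 0 0 0; -0.74 -0.77 -0.98 0 0 0 0; -0.74 -0.77 -0.98 0 0 0 0; -0.74 -0.77 -0.98 0 0 0 0; -0.74 -0.77 -0.98 0 0 0 0; -0.74 -0.77 -0.98 0 0 0 0; -0.74 0 0 0 0 0 0'
```

```text
time_s: 1.35
ee_pos: [0.3262, 0.2394, 0.2054]
eef_rot: [-3.142, -0.0, 3.019]
force: [1.0, 0.2, -0.2]
grip_width: 0.0123
grip_force: 0.0
time_s: 2.35
ee_pos: [0.4616, 0.015, 0.2049]
eef_rot: [-3.141, -0.001, 3.016]
force: [0.2, 0.2, -0.6]
grip_width: 0.0122
grip_force: 0.0
```

```bash
python3 -m inch '-0.74 0 0.07 1 0 0 0; -0.74 0 0 1 0 0 0; -0.74 0 0 1 0 0 0; -0.74 0 0 1 0 0 0; -0.74 0 0 1 0 0 0; -0.74 0 0 1 0 0 0; -0.74 0 0 0.5 0 0 0; -0.74 0 0 0.07 0 0 0; -0.74 -0.4 0 0 0 0 0; -0.74 -0.4 0 0 0 0 0'
python3 -m inch '-0.74 -0.4 0 0 0 0 0; -0.74 -0.4 0 0 0 0 0; -0.74 -0.4 0 0 0 0 0; -0.74 -0.4 0 0 0 0 0; -0.74 0 0 0 0 0 0'
python3 - <<'E'
from station import camera
import cv2
cv2.imwrite("pics/a1.png",camera("wrist")["img"])
E
```

```text
time_s: 3.6
ee_pos: [0.4868, 0.0155, 0.0094]
eef_rot: [3.141, 0.002, 3.019]
force: [-0.8, 1.4, 0.1]
grip_width: 0.012
grip_force: 0.2
time_s: 4.22
ee_pos: [0.5335, 0.0097, 0.0082]
eef_rot: [3.142, 0.0, 3.019]
force: [-0.3, -0.6, 0.3]
grip_width: 0.012
grip_force: 0.0
```

View pics/a1.png

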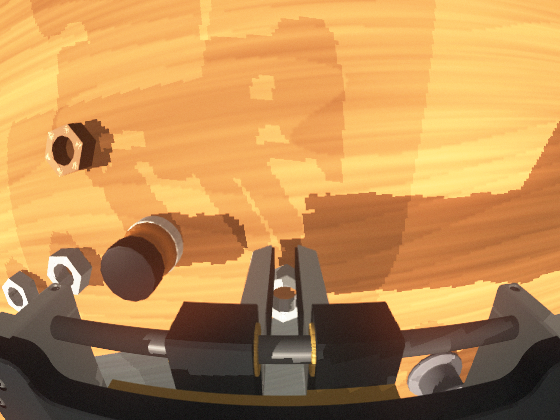

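The wrist view shows nut A centred ahead of the fingers at (285,298). The jar at (140,265) is clear. I'll push on into the tray.

```bash
python3 -m inch '-0.74 -0.4 0 0 0 0 0; -0.74 -0.4 0 0 0 0 0; -0.74 -0.4 0 0 0 0 0; -0.74 -0.4 0 0 0 0 0; -0.74 -0.4 0 0 0 0 0; -0.74 -0.4 0 0 0 0 0; -0.74 -0.4 0 0 0 0 0; -0.74 -0.4 0 0 0 0 0; -0.74 0 0 0 0 0 0; -0.74 0.6 0 0 0 0 0'
python3 -m inch '-0.74 0 0 -1 0 0 0; -0.74 0 0 -1 0 0 0; -0.74 0 0 -1 0 0 0; -0.74 0.9 0 -0.4 0 0 0; -0.74 0.9 0 0 0 0 0; -0.74 0.9 0 0 0 0 0; -0.74 0.9 0 0 0 0 0; -0.74 0.9 0 0 0 0 0; -0.74 0 0 0 0 0 0'
python3 - <<'E'
from station import camera
import cv2
cv2.imwrite("pics/a2.png",camera("top")["img"])
E
```

```text
time_s: 5.52
ee_pos: [0.6103, 0.0001, 0.0081]
eef_rot: [-3.142, 0.0, 3.019]
force: [0.1, 0.4, -0.2]
grip_width: 0.0122
grip_force: 0.0
time_s: 6.65
ee_pos: [0.4753, 0.017, 0.1106]
eef_rot: [3.142, 0.0, 3.019]
force: [0.4, -0.6, -0.5]
grip_width: 0.0124
grip_force: 0.0
```

View pics/a2.png

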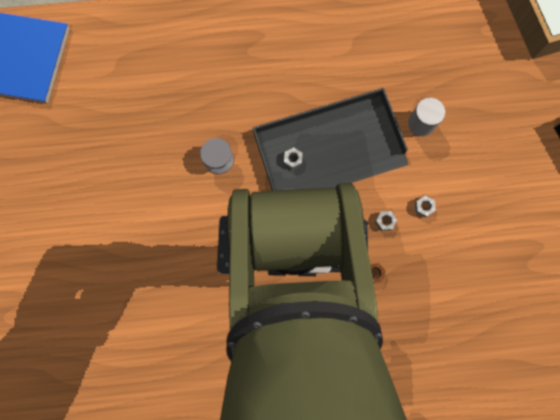

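Nut A is at (293,157), well inside the tray. Next I turn to yaw 26° for nut B.

```bash
python3 -m inch '-0.74 0 0 0 0 0 0.98; -0.74 0 0 0 0 0 0.98; -0.74 0 0 0 0 0 0.98; -0.74 0 0 0 0 0 0.98; -0.74 0 0 0 0 0 0.98; -0.74 0 0 0 0 0 0.98; -0.74 0 0 0 0 0 0.98; -0.74 0 0 0 0 0 0.98; -0.74 0 0 0 0 0 0.98; -0.74 0 0 0 0 0 0.98'
python3 -m inch '-0.74 0 0 0 0 0 0.98; -0.74 0 0 0 0 0 0.98; -0.74 0 0 0 0 0 0.98; -0.74 0 0 0 0 0 0.98; -0.74 0 0 0 0 0 0.98; -0.74 0 0 0 0 0 0'
python3 - <<'E'
from station import ctrl
import numpy as np
from scipy.spatial.transform import Rotation as R
o=ctrl.get_obs();r=R.from_euler('xyz',o["eef_rot"]).as_matrix();y=o["eef_rot"][2];f=np.array([np.cos(y),np.sin(y),0])
for n in([.5285,-.1488],[.5467,-.2184]):
    t=np.array(n+[.0082])-.045*f;print(np.degrees(y),t,r.T@(t-o["ee_pos"])/.03)
E
```

```text
time_s: 7.95
ee_pos: [0.4772, 0.0166, 0.1103]
eef_rot: [3.141, -0.0, 1.303]
force: [0.0, -0.4, 0.2]
grip_width: 0.0123
grip_force: 0.0
time_s: 8.7
ee_pos: [0.477, 0.0166, 0.1103]
eef_rot: [3.141, -0.0, 0.454]
force: [0.1, 0.2, -0.0]
grip_width: 0.0124
grip_force: 0.0
26.02329262310014 [ 0.48806229 -0.16854314  0.0082    ] [-2.37617476  5.70836885  3.4034104 ]
26.02329262310014 [ 0.50626229 -0.23814314  0.0082    ] [-2.84888321  8.05932422  3.40361513]
```

```bash
python3 -m inch '-0.74 -0.4 0.95 0 0 0 0; -0.74 -0.4 0.95 0 0 0 0; -0.74 -0.4 0.95 0 0 0 0; -0.74 -0.4 0.95 0 0 0 0; -0.74 -0.4 0.95 0 0 0 0; -0.74 -0.38 0.96 0 0 0 0; -0.74 0 0 1 0 0 0; -0.74 0 0 1 0 0 0; -0.74 0 0 1 0 0 0; -0.74 0 0 0.4 0 0 0'
python3 -m inch '-0.74 0.4 0 0 0 0 0; -0.74 0.4 0 0 0 0 0; -0.74 0.4 0 0 0 0 0; -0.74 0.4 0 0 0 0 0; -0.74 0.4 0 0 0 0 0; -0.74 0.4 0 0 0 0 0; -0.74 0.4 0 0 0 0 0; -0.74 0.4 0 0 0 0 0; -0.74 0.4 0 0 0 0 0; -0.74 0.4 0 0 0 0 0'
python3 -m inch '-0.74 0.4 0 0 0 0 0; -0.74 0.4 0 0 0 0 0; -0.74 0.4 0 0 0 0 0; -0.74 0.4 0 0 0 0 0; -0.74 0.4 0 0 0 0 0; -0.74 0 0 0 0 0 0; -0.74 -0.6 0 0 0 0 0; -0.74 0 0 -1 0 0 0; -0.74 0 0 -1 0 0 0; -0.74 0 0 -1 0 0 0'
python3 -m inch '-0.74 -1 0 -0.4 0 0 0; -0.74 -1 0 0 0 0 0; -0.74 -1 0 0 0 0 0; -0.74 -1 0 0 0 0 0; -0.74 -1 0 0 0 0 -0.4; -0.74 -1 0 0 0 0 0; -0.74 0 0 0 0 0 0'
python3 - <<'E'
from station import ctrl,camera
import numpy as np,cv2
c=camera("top");cv2.imwrite("pics/b1.png",c["img"]);np.savez("top1.npz",**c)
from scipy.spatial.transform import Rotation as R
o=ctrl.get_obs();r=R.from_euler('xyz',o["eef_rot"]).as_matrix();y=o["eef_rot"][2];f=np.array([np.cos(y),np.sin(y),0])
for n in([.5467,-.2184],):
    t=np.array(n+[.0082])-.045*f;print(np.degrees(y),t,r.T@(t-o["ee_pos"])/.03)
E
```

```text
time_s: 9.95
ee_pos: [0.4868, -0.1684, 0.0069]
eef_rot: [-3.14, 0.001, 0.457]
force: [0.5, -0.6, 0.2]
grip_width: 0.012
grip_force: 0.0
time_s: 11.2
ee_pos: [0.5957, -0.1156, 0.0083]
eef_rot: [-3.142, 0.0, 0.453]
force: [-0.8, 0.2, 1.7]
grip_width: 0.0122
grip_force: 0.6
time_s: 12.45
ee_pos: [0.6324, -0.0978, 0.0993]
eef_rot: [-3.142, 0.0, 0.453]
force: [-0.4, 0.4, 0.1]
grip_width: 0.0125
grip_force: 0.0
time_s: 13.32
ee_pos: [0.4709, -0.179, 0.1106]
eef_rot: [3.141, -0.0, 0.521]
force: [0.2, 0.1, 1.3]
grip_width: 0.012
grip_force: 0.0
29.888923654505625 [ 0.50768531 -0.24082441  0.0082    ] [2.59653613e-03 2.39380082e+00 3.41691868e+00]
```

View pics/b1.png

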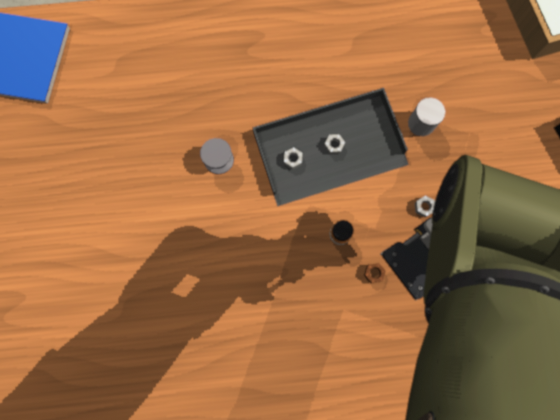

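Nut B is inside at (335,143), nut C is untouched at (426,206), and the jar hasn't moved. Now nut C.

```bash
python3 -m inch '-0.74 0 0.8 0 0 0 0; -0.74 0 0.8 0 0 0 0; -0.74 0 0.8 0 0 0 0; -0.74 0 0 1 0 0 0; -0.74 0 0 1 0 0 0; -0.74 0 0 1 0 0 0; -0.74 0 0 0.4 0 0 0; -0.74 0 0 0 0 0 0'
python3 -m inch '-0.74 0.4 0 0 0 0 0; -0.74 0.4 0 0 0 0 0; -0.74 0.4 0 0 0 0 0; -0.74 0.4 0 0 0 0 0; -0.74 0.4 0 0 0 0 0; -0.74 0.4 0 0 0 0 0; -0.74 0.4 0 0 0 0 0; -0.74 0.4 0 0 0 0 0; -0.74 0.4 0 0 0 0 0; -0.74 0.4 0 0 0 0 0'
python3 -m inch '-0.74 0.4 0 0 0 0 0; -0.74 0.4 0 0 0 0 0; -0.74 0.4 0 0 0 0 0; -0.74 0.4 0 0 0 0 0; -0.74 0.4 0 0 0 0 0; -0.74 0 0 0 0 0 0; -0.74 -0.6 0 0 0 0 0; -0.74 0 0 -1 0 0 0; -0.74 0 0 -1 0 0 0; -0.74 0 0 -1 0 0 0'
python3 -m inch '-0.74 -1 0 -1 0 0 0; -0.74 -1 0 -1 0 0 0; -0.74 -1 0 0 0 0 0; -0.74 -1 0 0 0 0 0; -0.74 -1 0 0 0 0 0; -0.74 -1 0 0 0 0 0; -0.74 0 0 0 0 0 0; -0.74 0 0 0 0 0 0'
python3 - <<'E'
from station import camera
from h import *
c=camera("top");cv2.imwrite("pics/c1.png",c["img"])
ax=np.array([.974,.225]);ay=np.array([-.225,.974])
h=cv2.cvtColor(c["img"],cv2.COLOR_BGR2HSV);m=((h[...,1]<70)&(h[...,2]>100)).astype(np.uint8);m[:, :255]=0;m[:,405:]=0;m[:90]=0;m[200:]=0
for k in cv2.findContours(m,0,2)[0]:
    if cv2.contourArea(k)>60:
        M=cv2.moments(cv2.convexHull(k));w=onz(c,M["m10"]/M["m00"],M["m01"]/M["m00"],.018)[:2];d=w-[.677,-.069];print(w.round(3),"tray",d@ax,d@ay)
E
```

```text
time_s: 14.38
ee_pos: [0.5081, -0.2403, 0.0081]
eef_rot: [-3.141, 0.0, 0.523]
force: [0.6, -0.1, 1.1]
grip_width: 0.0121
grip_force: 0.0
time_s: 15.62
ee_pos: [0.6125, -0.1803, 0.0083]
eef_rot: [-3.142, 0.0, 0.523]
force: [-0.4, -0.9, 0.4]
grip_width: 0.0118
grip_force: 0.6
time_s: 16.88
ee_pos: [0.6479, -0.1599, 0.0993]
eef_rot: [-3.141, 0.0, 0.523]
force: [-0.3, -0.1, -0.5]
grip_width: 0.0125
grip_force: 0.0
time_s: 17.88
ee_pos: [0.4927, -0.2495, 0.1585]
eef_rot: [3.141, -0.0, 0.523]
force: [0.2, 0.6, 0.3]
grip_width: 0.0126
grip_force: 0.0
[ 0.652 -0.005] tray -0.010326153428770772 0.06770552872489277
[ 0.67  -0.079] tray -0.008998222675834671 -0.008340421981589763
[ 0.686 -0.137] tray -0.007091620792885596 -0.06845420226086397
```

View pics/c1.png

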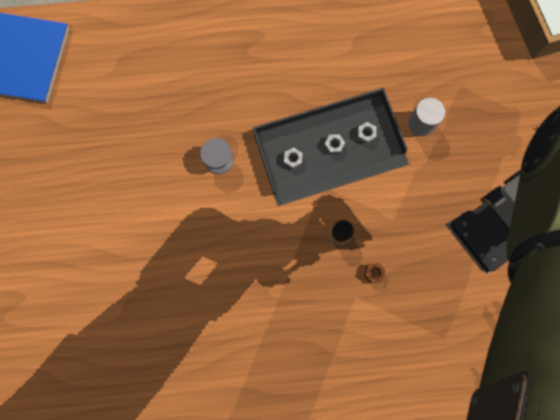

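All three nuts lie well inside the tray at (293,157), (335,143) and (368,131). The jar, spool and can are where they started, and the arm is clear.

```bash
python3 -c "
from station import ticket
print(ticket.hand_in())"
```

```text
the job is handed in; nothing more can be done
None
```

I pushed all three steel nuts into the tray, about 35 mm past the 15 mm line, without moving the jar, spool or can, and handed the job in at about 18 s; no verdict was returned.

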